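# Push a tube rack past the post into its loading bay

### The job

Push the long blue tube rack along the bench into the white loading bay: angle one end in behind the red-banded steel post, then swing the other end in, so that it lies fully home along the bay's back wall, flush from end to end. Only push it, gently, with the fingers: do not pinch, lift or tip it. Leave the bottle, the dishes and the tip box where they stand, and finish clear of everything.

Things in the scene. Friction and masses are not known exactly. Their poses are not given: they have to be found in the camera images.
- rack: long blue single-row tube rack with coloured caps on top, loose on the bench (about 0.2 to 0.4 kg): 260 long (its y axis) x 32 wide (its x axis) x 26 high, 33 with the caps (12 caps in a strip 14 wide down the middle). Origin at the centre of its underside. It starts in front of the open side of the bay, roughly parallel to it
- rack_end_a (a point): centre of the rack's end face at its +y end, 13 mm above its underside
- rack_end_b (a point): centre of the rack's end face at its -y end, 13 mm above its underside
- bay: fixed white loading bay, open on its -x side (robot's side), flat with the bench; origin at the centre of its floor. Inside: 300 along y (side walls at y = +-150, 16 thick, 26 high, x = -37.5 to +40.5, orange tips), back wall's inner face at x = +40.5 (16 thick, 30 high). Rack home: rack origin at x = +24.5 here, y axes parallel; any y in the 40 mm of play is right
- post: fixed upright steel post, 12 diameter, 50 high, red band; origin at its foot. Stands in the bay's mouth at x = -20.5, y = +100 or -100 of the bay's frame (a flat black plug at the other place is no obstacle). Free behind it to the back wall: 55; to the far side wall: 244, less than the rack's length, so the rack enters only at an angle
- bottle: bystander: brown reagent bottle, 60 diameter, 125 high, standing loose beside the bay; origin at the centre of its underside
- dishes: bystander: stack of three closed petri dishes, 90 diameter, about 42 high, loose beside the bay; origin at the centre of its underside
- tipbox: bystander: blue pipette-tip box with pale lid, 88 x 128 x 67 high, loose behind the bay's back wall; origin at the centre of its underside

How it is judged:
By the outcome, as a careful person would: the job done as asked, in the order asked, and still so for the second after the job is handed in, with the robot touching nothing.
It also fails if it takes over 70 s, if anything falls off the work surface, if the arm or the gripper's body presses on something with over 40 N, if the wrist force passes 120 N, or if a joint passes its speed limit or range.

### The arm

A 6-joint arm with a two-finger parallel gripper is mounted at the origin on the work surface. World frame = base frame: x ahead of the robot, y to its left, z up, the work surface at z = 0. Lengths are in m, angles in rad, forces in N, time in s.
With the tool pointing down it reaches from about 0.15 to 0.775 m from the base axis. Payload 6.1 kg.
Tool frame: the origin (TCP) lies on the centre line of the jaws, within the pads' length; the fingertips stand 19 mm ahead of it and the grasp point (between the pads) is the TCP; y points along the fingers, z is the direction in which the jaws open and shut, and the axes are right-handed (so a half turn about y gives the same grasp; the last joint's range is limited). The gripper opens to 85 mm and grips with 20 to 120 N. Pads are 22 mm wide; open, the fingers measure 114 mm over their backs; the gripper's body (76 mm by 85 mm) begins 54 mm behind the grasp point. The pads swing forward as they close: fully open they stand 13 mm farther back than shut.
Start: joints at [1.152, 0.126, -0.04, 1.405, 0, 1.571], TCP at [0.213, 0.48, 0.25] pointing down, gripper open.
Joint ranges: [-2.72, 2.72], [-0.95, 1.95], [-1.27, 1.35], [-1.78, 2.02], [-1.46, 1.47], [-3.14, 3.14]. Speed limits (rad/s): [2.39, 2.39, 3.01, 3.14, 3.14, 3.14].

### API

Orientations are given as a unit quaternion [w, x, y, z].
In Python, from plant import observe, read_camera, calibration, hand_in gives the robot as it stands.
- The arm moves only by the tool send_rows, never from a script. Its argument "plan" is text: rows parted by semicolons, each of 7 numbers parted by spaces: the finger opening in m, from 0 to 0.0854, then the shift along the world's x, y, z in m, then the turn, a rotation vector about the world's x, y, z in rad. A call has 1 to 10 rows; each row shifts and turns the commanded pose from where the row before left it; what a row does not reach is not made up. A row lasts 1/10 s, in which the tool goes at most 50 mm and 8.59 degrees, less where a joint would pass 70% of its speed; a pose out of reach is approached as far as the arm can. A call is refused whole if a number of a shift passes 0.05 or a number of a turn 0.15, either way. A call with a gripper value outside its range is refused whole. The fingers move at their own pace and stop on an object; "newtons" is the grip in N (left out, the last holds). Time passes only in rows, so rows that do not move let the fingers close. It gives the time, the measured TCP pose, the force and the opening at its end, in the units of the state.
- observe(): the state, without advancing time (a new reading comes with each control period).
- read_camera(name): name is "side" or "top" or "wrist"; returns (picture, depth): 400x640x3 uint8, red, green, blue; 400x640 float32, m along the optical axis (not along the pixel's ray), 0 where there is no reading.
- calibration(name): a dict with "vertical_fov" (degrees; the focal length in pixels is half the picture's height over the tangent of half this angle, whatever the lens; pixels are square), "cx", "cy" (the principal point, pixels), "camera_from_world" (4x4, takes a point from world to camera coordinates). Camera axes: x right, y up, looking along -z (the intrinsics and any distortion apply to the point x, -y, -z); pixel columns grow to the right and rows downward; lengths in m; the calibration is good to about 2 mm. A picture is of the moment at which its call begins: read the wrist's pose just before it. calibration takes no time and is no camera call; for the wrist camera it gives the pose at the moment of the call.
- hand_in(): hands the job in, once; it reports no verdict.
The state is a dict: "clock": time; "joints": joint angles; "joint_velocities": joint speeds; "joint_torque": joint torques, N m; "eef_pos": TCP position; "orientation": TCP orientation; "wrist_force": force on the tool from outside, world axes, zero at the start; "torque": the same for the moment, N m; "width": finger opening in m.
Only numpy, scipy, OpenCV 4.12 (cv2) and the standard library are available. Lean on these libraries where they do the work, as an engineer would, in place of code of your own. Each camera call takes 0.05 s, during which the arm holds its last target.

## Working session

There is one attempt and no reset: what is moved stays moved. The work goes in short steps, Python scripts to look and compute and a tool call to move; the robot and the scene stay as the last step left them, time stands still between calls to the robot, and variables do not carry over. Pictures are saved under pics/ and viewed, and the job is handed in when it is done.

Besides the shell and the picture viewer there is one more tool, called after "Call:" in YAML: its name, and indented under it one key for each argument. send_rows: Moves the arm, as the interface text tells. Its arguments: {"type":"object","properties":{"plan":{"type":"string"},"newtons":{"type":"number"}},"required":["plan"]}

```bash
mkdir -p pics; ls; python3 - <<'E'
from plant import *
import cv2,json
print(observe())
for n in ("top","side"):
    p,d=read_camera(n); c=calibration(n); print(n,c)
    cv2.imwrite(f"pics/{n}0.png",p[:,:,::-1])
E
```

```text
pics
{'clock': 0.0, 'joints': array([ 1.15202499e+00,  1.26398882e-01, -4.06433989e-02,  1.40541080e+00,
        9.68705199e-06,  1.57081012e+00]), 'joint_velocities': array([-0.00065309, -0.0004598 ,  0.00092086, -0.00085813,  0.00187796,
       -0.00040825]), 'joint_torque': array([ 3.48088679e-04, -4.35914004e+01,  3.52924275e+01,  1.74356141e-02,
        1.38080245e-04, -3.13058464e-06]), 'eef_pos': array([0.21332186, 0.47927422, 0.24950235]), 'orientation': array([-0.69108922,  0.69223371, -0.14710835,  0.14685815]), 'wrist_force': array([-0.32846804, -0.36580275, -0.33926747]), 'torque': array([-0.01188687, -0.01856123,  0.02392928]), 'width': 0.08550257996911781}
top {'vertical_fov': 57.54776079366053, 'cx': 315.6442551967139, 'cy': 195.53675547759516, 'camera_from_world': array([[ 6.10408505e-03, -9.99980987e-01, -8.74578154e-04,
         2.29486764e-02],
       [ 9.98323923e-01,  6.04363086e-03,  5.75570938e-02,
        -6.17927088e-01],
       [-5.75507139e-02, -1.22444569e-03,  9.98341833e-01,
        -8.16921304e-01],
       [ 0.00000000e+00,  0.00000000e+00,  0.00000000e+00,
         1.00000000e+00]])}
side {'vertical_fov': 49.86669380119158, 'cx': 325.00454748715623, 'cy': 200.6644929298971, 'camera_from_world': array([[ 0.82150731, -0.57016009,  0.00657441, -0.48552458],
       [ 0.4173812 ,  0.60915356,  0.67433291, -0.31733317],
       [-0.38848254, -0.55122538,  0.7383982 , -0.69485254],
       [ 0.        ,  0.        ,  0.        ,  1.        ]])}
```

View pics/top0.png

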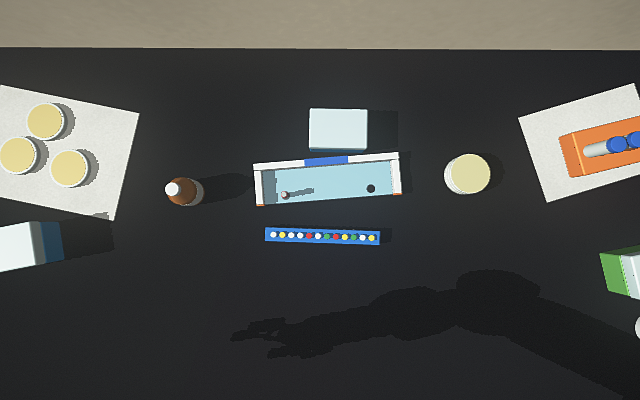

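View pics/side0.png

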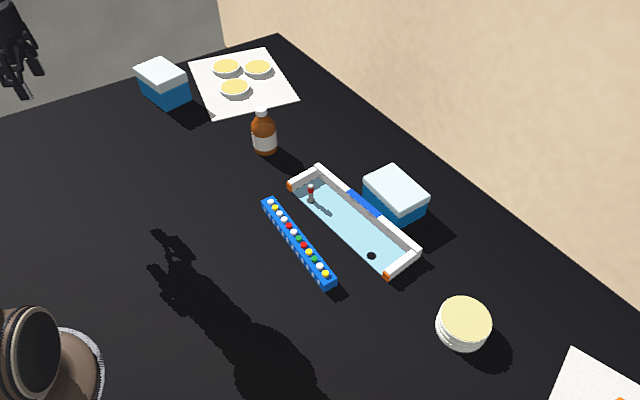

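```bash
cat > h.py <<'E'
from plant import *
import cv2, numpy as np
class Cam:
    def __init__(s,n):
        s.c=calibration(n); s.T=np.array(s.c["camera_from_world"]); s.f=200/np.tan(np.radians(s.c["vertical_fov"]/2))
    def px(s,P):
        q=s.T[:3,:3]@np.asarray(P,float)+s.T[:3,3]
        return np.array([s.c["cx"]+s.f*q[0]/-q[2], s.c["cy"]-s.f*q[1]/-q[2]])
    def ray(s,uv,z):
        uv=np.atleast_2d(np.asarray(uv,float))
        d=np.c_[(uv[:,0]-s.c["cx"])/s.f, -(uv[:,1]-s.c["cy"])/s.f, -np.ones(len(uv))]
        R=s.T[:3,:3]; o=-R.T@s.T[:3,3]; w=d@R
        return o+w*((z-o[2])/w[:,2])[:,None]
def crop(p,x0,y0,x1,y1,k,name):
    cv2.imwrite("pics/"+name,cv2.resize(p[y0:y1,x0:x1,::-1],None,fx=k,fy=k,interpolation=cv2.INTER_NEAREST))
E
python3 - <<'E'
from h import *
p,d=read_camera("top"); crop(p,240,90,420,250,4,"top1.png")
p,d=read_camera("side"); crop(p,245,150,435,300,4,"side1.png")
E
```

```text
(no output)
```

View pics/top1.png

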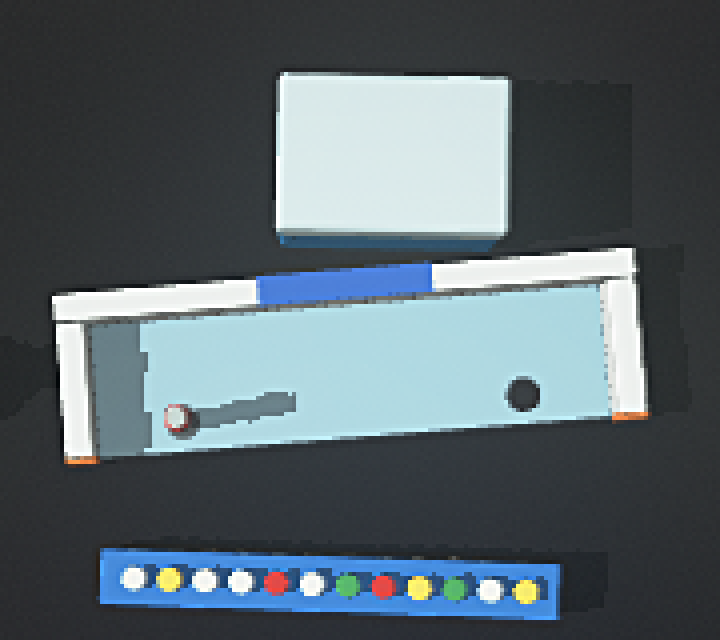

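View pics/side1.png

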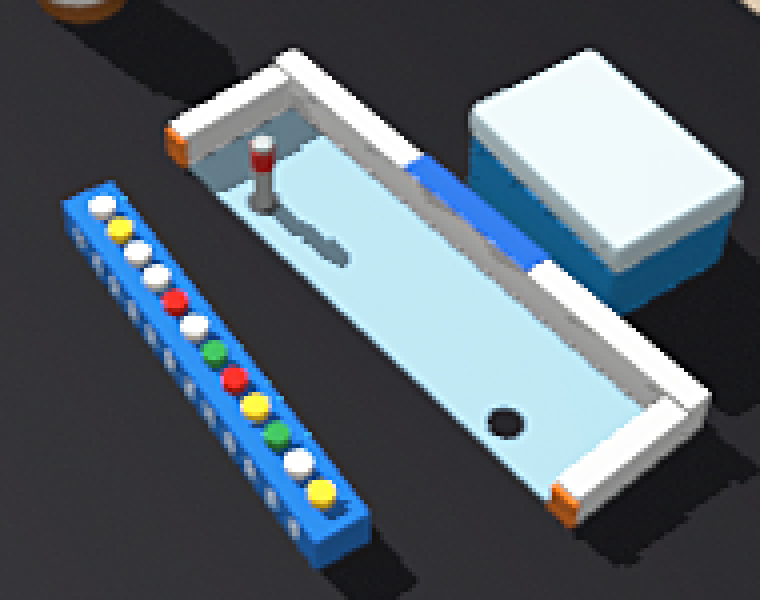

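```bash
cat >> h.py <<'E'
def rack_pose(p,cam,lo=(200,)):
    """fit blue top face + caps"""
    hsv=cv2.cvtColor(p,cv2.COLOR_RGB2HSV)
    m=((hsv[:,:,0]>100)&(hsv[:,:,0]<118)&(hsv[:,:,1]>140)&(hsv[:,:,2]>130)).astype(np.uint8)
    m[:, :255]=0; m[:,400:]=0; m[:155]=0
    return m
E
python3 - <<'E'
from h import *
p,d=read_camera("top"); C=Cam("top")
def g(x,y): return (240+x/4-.5+.125*0, 90+y/4-.5)
# bay
for nm,c,z in [("backL outer",(52,296),.03),("backR outer",(634,248),.03),("tipL out",(65,464),.026),("tipL in",(98,464),.026),("tipR in",(612,420),.026),("tipR out",(648,417),.026),("post top",(177,417),.05),("plug",(523,394),0)]:
    print(nm,C.ray(g(*c),z)[0].round(4))
hsv=cv2.cvtColor(p,cv2.COLOR_RGB2HSV)
# plug
m=(p.max(2)<70).astype(np.uint8); m[:, :360]=0;m[:,382:]=0;m[:178]=0;m[199:]=0
M=cv2.moments(m,True); u=(M['m10']/M['m00'],M['m01']/M['m00']); print("plug",u,M['m00'],C.ray(u,0))
m=rack_pose(p,C); n,l,s,ce=cv2.connectedComponentsWithStats(m); print(s,ce)
ys,xs=np.nonzero(m); k=ys>215
r=cv2.minAreaRect(np.c_[xs[k],ys[k]].astype(np.float32)); b=cv2.boxPoints(r); print(r); print(C.ray(b,.026).round(4))
E
```

```text
backL outer [0.6891 0.1705 0.03  ]
backR outer [ 0.7185 -0.16    0.03  ]
tipL out [0.5939 0.1623 0.026 ]
tipL in [0.594  0.1436 0.026 ]
tipR in [ 0.6207 -0.1477  0.026 ]
tipR out [ 0.6225 -0.1681  0.026 ]
post top [0.6194 0.097  0.05  ]
plug [ 0.6373 -0.1011  0.    ]
plug (371.2857142857143, 193.28571428571428) 105.0 [[ 0.6248709  -0.10352368  0.        ]]
[[     0      0    640    400 254687]
 [   304    156     44     10    310]
 [   265    227    115     18   1003]] [[319.48362892 199.40455147]
 [325.96451613 160.48064516]
 [321.65902293 235.79661017]]
((322.0119323730469, 235.6574249267578), (114.4885025024414, 13.81717586517334), 1.9978798627853394)
[[ 0.515   0.1412  0.026 ]
 [ 0.546   0.1405  0.026 ]
 [ 0.5386 -0.1178  0.026 ]
 [ 0.5076 -0.1166  0.026 ]]
```

```bash
cat >> h.py <<'E'
from scipy.spatial.transform import Rotation as Ro
YB=0.09; OB=np.array([.6475,0.0])
EX=np.array([np.cos(YB),np.sin(YB)]); EY=np.array([-np.sin(YB),np.cos(YB)])
def b2w(v): return OB+v[0]*EX+v[1]*EY
def w2b(v): v=np.asarray(v)[:2]-OB; return np.array([v@EX,v@EY])
def tool():
    o=observe(); q=o["orientation"]; R=Ro.from_quat([q[1],q[2],q[3],q[0]]).as_matrix()
    return o,R
E
python3 - <<'E'
from h import *
o,R=tool(); print(R.round(3)); print(np.degrees(np.arctan2(R[1,2],R[0,2])))
print("bay pts", b2w((-.0205,.1)), b2w((-.0205,-.1)), b2w((.0565,.166)), b2w((.0565,-.166)))
E
```

```text
[[ 0.914 -0.     0.407]
 [-0.407 -0.001  0.914]
 [ 0.    -1.    -0.001]]
66.00609881532132
bay pts [0.61809511 0.09775276] [ 0.63607082 -0.10143778] [0.68885149 0.17040629] [ 0.71869117 -0.16025002]
```

Call:
send_rows:
  plan: "0 0.02 -0.02 0 0 0 0;0 0.03 -0.02 0 0 0 0;0 0.03 -0.02 0 0 0 0;0 0.03 -0.02 0 0 0 0;0 0.03 -0.02 0 0 0 0;0 0.03 -0.02 0 0 0 0;0 0.03 -0.02 0 0 0 0;0 0.03 -0.02 0 0 0 0"
  newtons: 20

```text
clock: 1.05
eef_pos: [0.4446, 0.3186, 0.2502]
orientation: [0.692, -0.692, 0.147, -0.147]
wrist_force: [1.6, -0.3, 0.1]
width: -0.0001
```

Call:
send_rows:
  plan: "0 0.011 -0.018 0 0 0 -0.1475;0 0.011 -0.018 0 0 0 -0.1475;0 0.011 -0.018 0 0 0 -0.1475;0 0.011 -0.018 0 0 0 -0.1475;0 0.011 -0.018 0 0 0 -0.1475;0 0.011 -0.018 -0.03 0 0 -0.1475;0 0.011 -0.018 -0.05 0 0 -0.1475;0 0.010 -0.02 -0.05 0 0 -0.1475;0 0 0 -0.04 0 0 0;0 0 0 -0.02 0 0 0"

```text
clock: 2.05
eef_pos: [0.5268, 0.1753, 0.0645]
orientation: [0.491, -0.494, 0.508, -0.506]
wrist_force: [-1.0, 0.0, 0.1]
width: -0.0004
```

```bash
python3 - <<'E'
from h import *
o,R=tool(); print(o["eef_pos"],R.round(3).tolist(),np.degrees(np.arctan2(R[1,2],R[0,2])))
p,d=read_camera("side"); crop(p,185,120,345,240,4,"side2.png")
E
```

```text
[0.52681205 0.17529309 0.06449904] [[-0.029, -0.005, 1.0], [-1.0, -0.002, -0.03], [0.002, -1.0, -0.005]] -1.6905905664395515
```

View pics/side2.png

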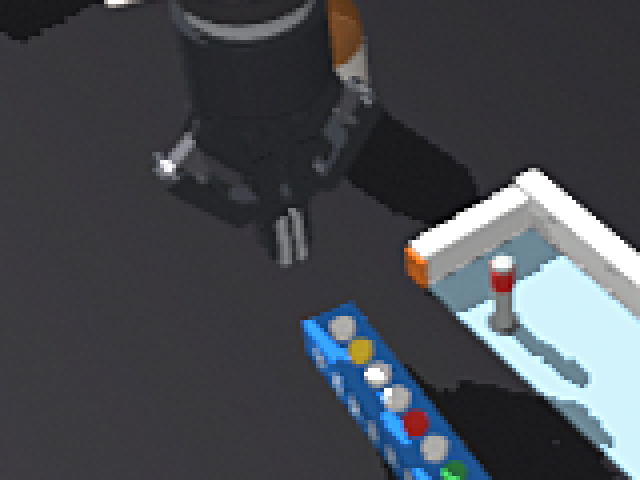

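Call:
send_rows:
  plan: "0 0 0 -0.02 0 0 0;0 0 0 -0.0125 0 0 0;0 0 0 0 0 0 0;0 0 -0.005 0 0 0 0;0 0 -0.004 0 0 0 0;0 0 -0.004 0 0 0 0;0 0 -0.004 0 0 0 0;0 0 -0.004 0 0 0 0;0 0 -0.004 0 0 0 0;0 0 -0.004 0 0 0 0"

```text
clock: 3.1
eef_pos: [0.529, 0.1478, 0.0364]
orientation: [0.493, -0.493, 0.507, -0.507]
wrist_force: [-0.9, 2.6, 1.1]
width: -0.0003
```

```bash
python3 - <<'E'
from h import *
p,d=read_camera("side"); crop(p,185,120,345,270,4,"side3.png")
E
```

```text
(no output)
```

View pics/side3.png

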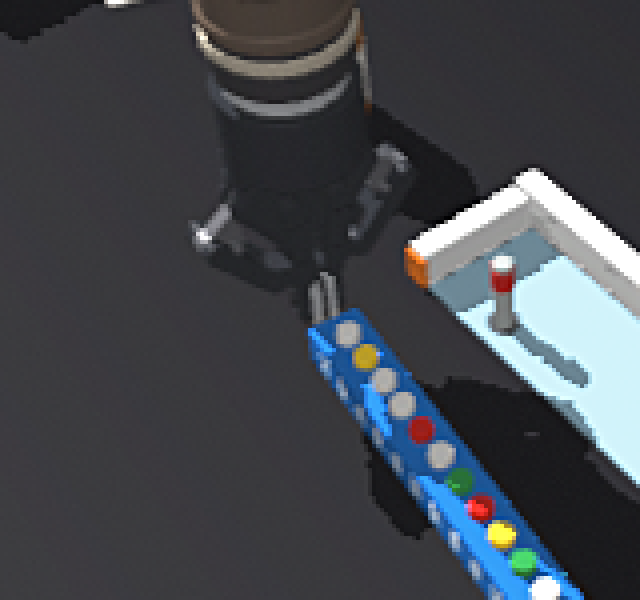

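Call:
send_rows:
  plan: "0 0 0.003 0 0 0 0;0 0 0.001 -0.005 0 0 0;0 0 0 -0.003 0 0 0;0 0 0 0 0 0 0;0 0 -0.004 0 0 0 0;0 0 -0.004 0 0 0 0;0 0 -0.004 0 0 0 0;0 0 -0.004 0 0 0 0;0 0 -0.004 0 0 0 0;0 0 -0.004 0 0 0 0"

```text
clock: 4.15
eef_pos: [0.5288, 0.1274, 0.0281]
orientation: [0.493, -0.493, 0.507, -0.507]
wrist_force: [0.4, 0.7, -0.6]
width: -0.0001
```

Call:
send_rows:
  plan: "0 0 -0.004 0 0 0 0;0 0 -0.004 0 0 0 0;0 0 -0.004 0 0 0 0;0 0 -0.004 0 0 0 0;0 0 -0.004 0 0 0 0"

```text
clock: 4.65
eef_pos: [0.5288, 0.1075, 0.0281]
orientation: [0.493, -0.493, 0.507, -0.507]
wrist_force: [0.2, 1.8, -1.0]
width: -0.0002
```

```bash
python3 - <<'E'
from h import *
p,d=read_camera("side"); crop(p,205,120,365,300,3,"side4.png")
p,d=read_camera("top"); crop(p,240,120,420,270,4,"top4.png")
E
```

```text
(no output)
```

View pics/side4.png

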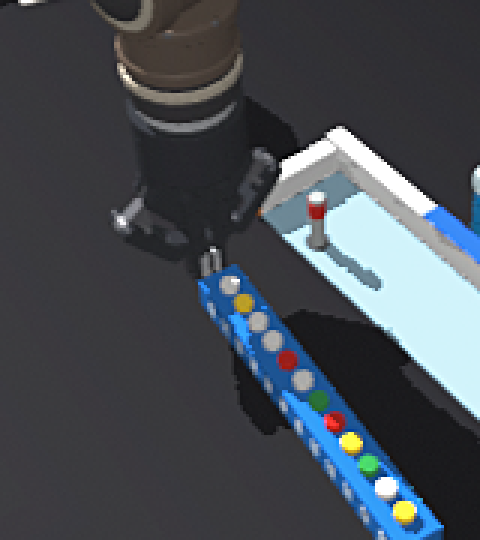

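View pics/top4.png

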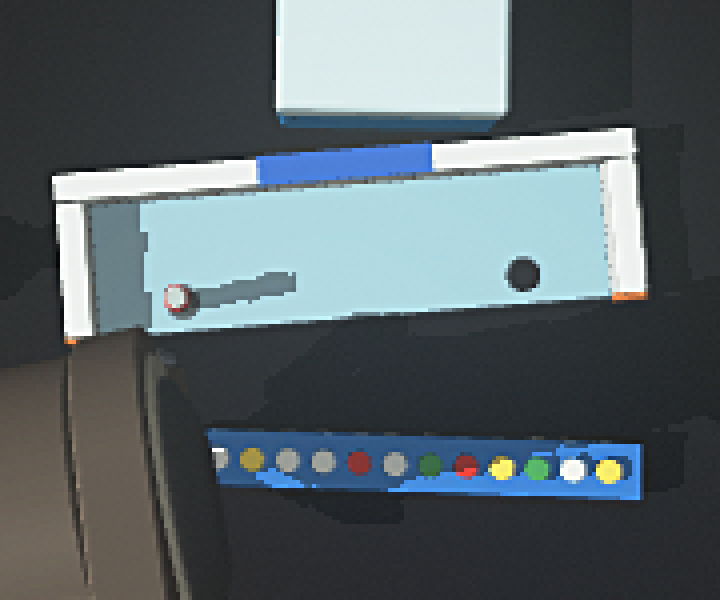

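Call:
send_rows:
  plan: "0 0 -0.004 0 0 0 0;0 0 -0.004 0 0 0 0;0 0 -0.004 0 0 0 0;0 0 -0.004 0 0 0 0;0 0 0 0 0 0 0;0 0 0.015 0 0 0 0;0 0 0.01 0.01 0 0 0;0 -0.03 0 0.03 0 0 0.14;0 -0.03 -0.01 0.03 0 0 0.14;0.085 -0.03 -0.02 0.0 0 0 0.14"

```text
clock: 5.75
eef_pos: [0.4404, 0.0885, 0.1024]
orientation: [0.591, -0.588, 0.389, -0.392]
wrist_force: [-0.6, -0.6, 0.2]
width: 0.0133
```

Call:
send_rows:
  plan: "0.085 -0.02 -0.02 0 0 0 0.14;0.085 0 -0.02 0 0 0 0.14;0.085 0 -0.02 0 0 0 0.14;0.085 0 -0.02 0 0 0 0.14;0.085 0 -0.02 0 0 0 0.14;0.085 0 0 0 0 0 0.14;0.085 0 0 0 0 0 0.13"

```text
clock: 6.45
eef_pos: [0.4191, -0.0131, 0.0989]
orientation: [-0.703, 0.703, -0.072, 0.072]
wrist_force: [-0.6, 0.0, 0.2]
width: 0.0851
```

```bash
python3 - <<'E'
from h import *
o,R=tool(); print(o["eef_pos"],np.degrees(np.arctan2(R[1,2],R[0,2])))
p,d=read_camera("side"); crop(p,145,100,345,250,4,"side5.png")
p,d=read_camera("top"); crop(p,240,120,420,290,4,"top5.png")
E
```

```text
[ 0.41906311 -0.01314687  0.09893019] 78.33374557268253
```

View pics/side5.png

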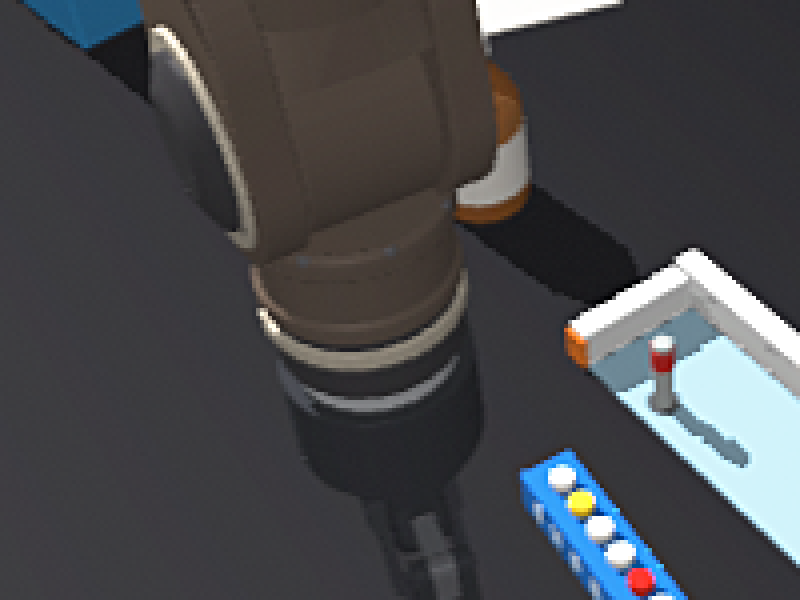

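View pics/top5.png

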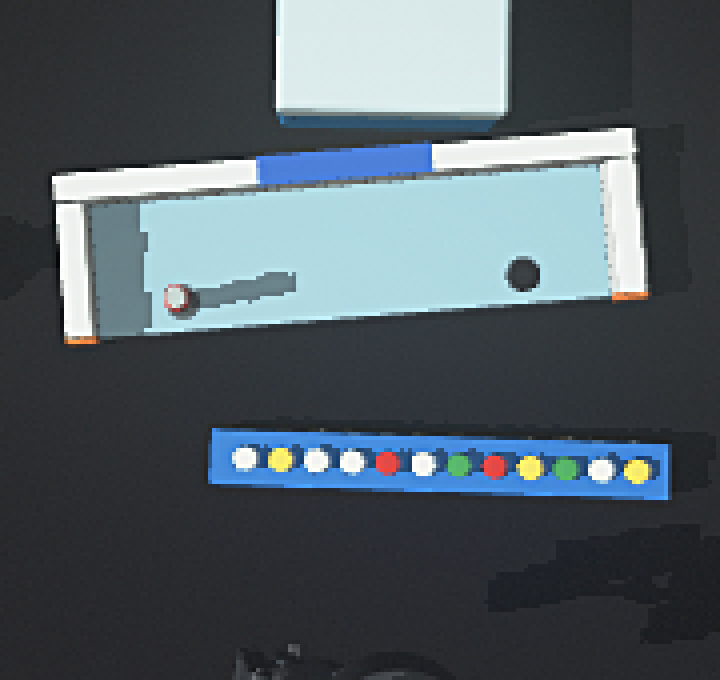

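```bash
cat >> h.py <<'E'
def rack(p,cam,ymin=155,excl=True):
    hsv=cv2.cvtColor(p,cv2.COLOR_RGB2HSV)
    m=((hsv[:,:,0]>100)&(hsv[:,:,0]<118)&(hsv[:,:,1]>140)&(hsv[:,:,2]>100)).astype(np.uint8)
    m[:,:245]=0;m[:,430:]=0;m[:167]=0;m[270:]=0
    ys,xs=np.nonzero(m)
    r=cv2.minAreaRect(np.c_[xs,ys].astype(np.float32)); b=cv2.boxPoints(r); P=cam.ray(b,.026)[:,:2]
    c=P.mean(0); e=[P[1]-P[0],P[2]-P[1]]; e=max(e,key=np.linalg.norm); e=e*np.sign(e[1]); L=np.linalg.norm(e)
    yaw=np.arctan2(-e[0],e[1]); th=YB-yaw
    print("rack world c",c.round(4),"yaw",yaw.round(4),"L",L.round(4),"| bay c",w2b(c).round(4),"th",th.round(4))
    u=np.array([np.sin(th),np.cos(th)]);n=np.array([u[1],-u[0]]);v=w2b(c)-np.array([-.0205,.1])
    print(" A bay",(w2b(c)+.13*u).round(4),"B bay",(w2b(c)-.13*u).round(4)," n.dist post %.4f u.dist %.4f"%(v@n,v@u))
    return c,yaw
E
python3 - <<'E'
from h import *
p,d=read_camera("top"); rack(p,Cam("top"))
E
```

```text
rack world c [ 0.5273 -0.0503] yaw -0.0271 L 0.2604 | bay c [-0.1242 -0.0393] th 0.1171
 A bay [-0.1091  0.0898] B bay [-0.1394 -0.1684]  n.dist post -0.0868 u.dist -0.1504
```

Call:
send_rows:
  plan: "0.085 0.015 -0.01 0 0 0 0.09;0.085 0.015 -0.01 -0.01 0 0 0.086;0.085 0.015 -0.01 -0.02 0 0 0;0.085 0.012 -0.007 -0.02 0 0 0;0.085 0 0 0 0 0 0;0.085 0 0 0 0 0 0"

```text
clock: 7.2
eef_pos: [0.4753, -0.0497, 0.0481]
orientation: [0.707, -0.707, 0.013, -0.012]
wrist_force: [-0.5, -0.3, -0.5]
width: 0.085
```

```bash
python3 - <<'E'
from h import *
o,R=tool(); print(o["eef_pos"],np.degrees(np.arctan2(R[1,2],R[0,2])))
p,d=read_camera("side"); crop(p,205,160,365,310,4,"side6.png")
C=Cam("side")
for h in (0.019,0.006): 
  for s in(-1,1): print(h,C.px(o["eef_pos"]+R[:,1]*h+R[:,2]*s*.05))
E
```

```text
[ 0.4752817  -0.04973259  0.04813727] 88.04638085719269
0.019 [303.84391295 286.8683337 ]
0.019 [278.09012217 249.98745784]
0.006 [303.64405259 283.15112385]
0.006 [277.6125749  246.10045758]
```

View pics/side6.png

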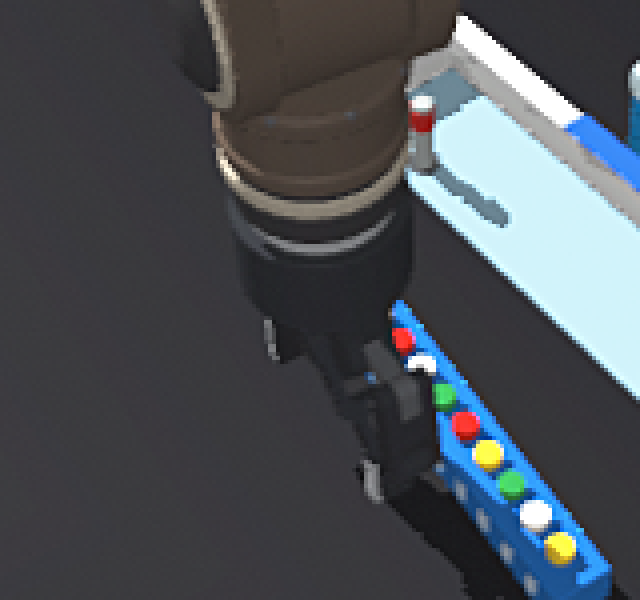

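Call:
send_rows:
  plan: "0.085 0 0 -0.012 0 0 0;0.085 0 0 -0.010 0 0 0;0.085 0 0 -0.002 0 0 0;0.085 0.005 0 0 0 0 0;0.085 0.005 0 0 0 0 0;0.085 0.005 0 0 0 0 0;0.085 0.003 0 0 0 0 0;0.085 0.003 0 0 0 0 0;0.085 0.003 0 0 0 0 0;0.085 0.003 0 0 0 0 0"

```text
clock: 8.25
eef_pos: [0.5026, -0.0502, 0.024]
orientation: [0.707, -0.707, 0.012, -0.011]
wrist_force: [-1.3, -0.1, 1.4]
width: 0.0852
```

```bash
python3 - <<'E'
from h import *
o,R=tool(); print(o["eef_pos"],np.degrees(np.arctan2(R[1,2],R[0,2])),o["wrist_force"])
p,d=read_camera("side"); crop(p,205,160,365,310,4,"side7.png")
E
```

```text
[ 0.5026027  -0.05020139  0.02400274] 88.12276234186209 [-1.31362404 -0.12460263  1.37675856]
```

View pics/side7.png

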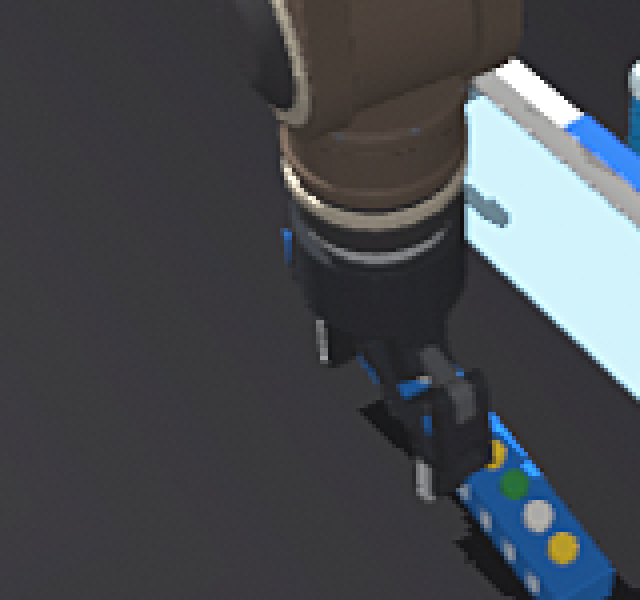

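Call:
send_rows:
  plan: "0.085 0.0035 0 0 0 0 -0.013;0.085 0.0035 0 0 0 0 -0.013;0.085 0.0035 0 0 0 0 -0.013;0.085 0.0035 0 0 0 0 -0.013;0.085 0.0035 0 0 0 0 -0.013;0.085 0.0035 0 0 0 0 -0.013;0.085 0.0035 0 0 0 0 -0.013;0.085 0.0035 0 0 0 0 -0.013;0.085 0.0035 0 0 0 0 -0.013;0.085 0.0035 0 0 0 0 -0.013"

```text
clock: 9.3
eef_pos: [0.5381, -0.0502, 0.0241]
orientation: [-0.705, 0.705, -0.058, 0.058]
wrist_force: [-2.0, -0.8, -0.4]
width: 0.0855
```

```bash
python3 - <<'E'
from h import *
o,R=tool(); print(o["eef_pos"],np.degrees(np.arctan2(R[1,2],R[0,2])),o["wrist_force"])
p,d=read_camera("side"); crop(p,205,120,405,310,4,"side8.png")
p,d=read_camera("top"); crop(p,240,120,430,270,4,"top8.png")
E
```

```text
[ 0.53805291 -0.05024252  0.02406796] 80.60877660623717 [-2.0465622  -0.75197036 -0.40907488]
```

View pics/top8.png

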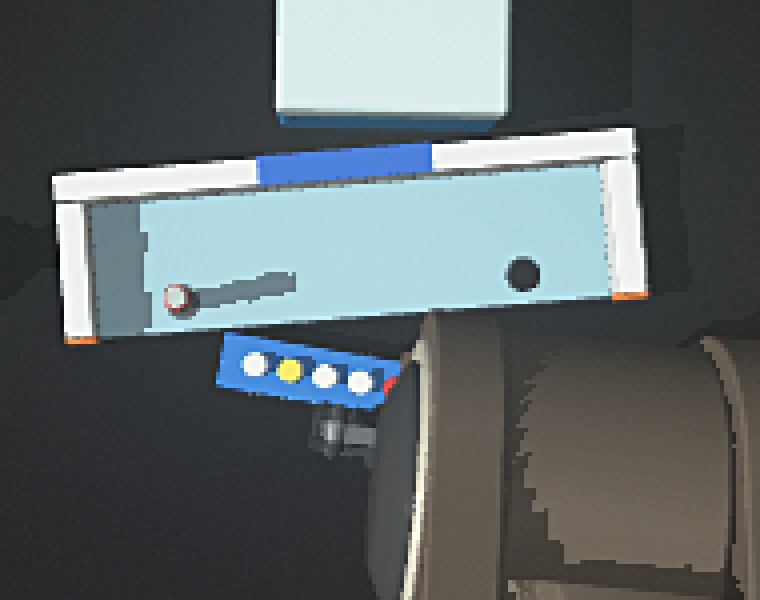

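View pics/side8.png

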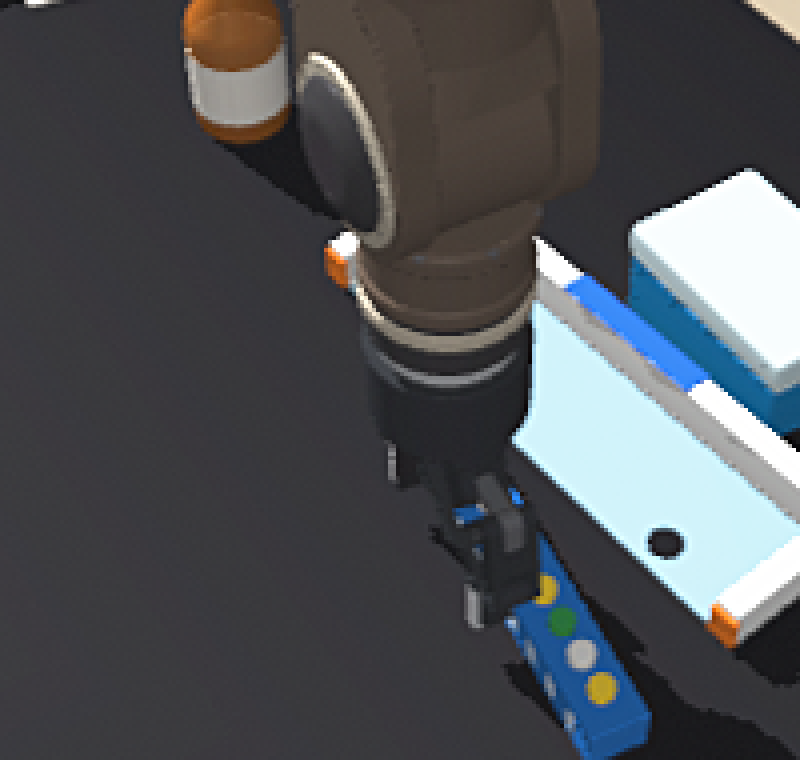

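Call:
send_rows:
  plan: "0.085 0.0035 -0.0006 0 0 0 -0.014;0.085 0.0035 -0.0006 0 0 0 -0.014;0.085 0.0035 -0.0006 0 0 0 -0.014;0.085 0.0035 -0.0006 0 0 0 -0.014;0.085 0.0035 -0.0006 0 0 0 -0.014;0.085 0.0035 -0.0006 0 0 0 -0.014;0.085 0.0035 -0.0006 0 0 0 -0.014;0.085 0.0035 -0.0006 0 0 0 -0.014;0.085 0.0035 -0.0006 0 0 0 -0.014;0.085 0.003 -0.0006 0 0 0 -0.014"

```text
clock: 10.4
eef_pos: [0.5726, -0.0563, 0.0241]
orientation: [0.699, -0.699, 0.107, -0.107]
wrist_force: [-1.6, 0.6, 0.7]
width: 0.085
```

```bash
python3 - <<'E'
from h import *
o,R=tool(); print(o["eef_pos"],np.degrees(np.arctan2(R[1,2],R[0,2])),o["wrist_force"])
p,d=read_camera("top"); crop(p,240,120,430,270,4,"top9.png")
E
```

```text
[ 0.57259242 -0.05627038  0.02406729] 72.58573267138783 [-1.58283085  0.57532601  0.74054033]
```

View pics/top9.png

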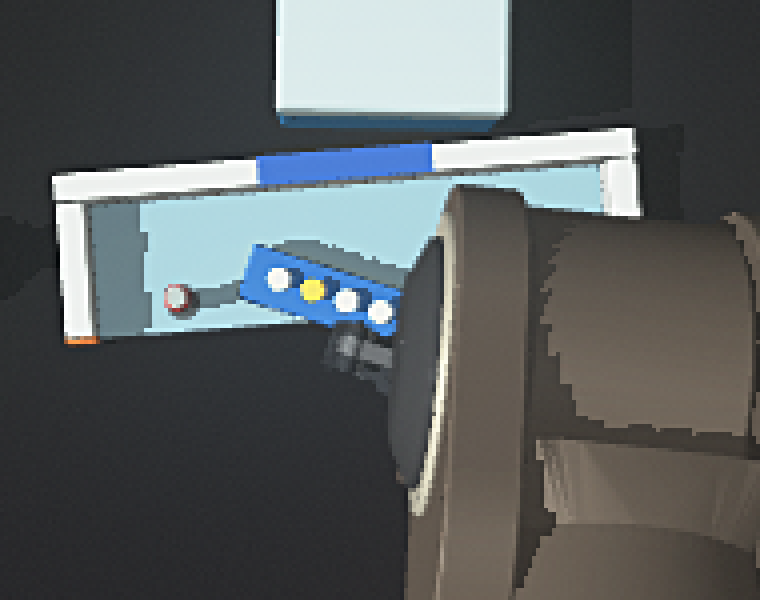

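```bash
python3 - <<'E'
from h import *
print(observe()["joints"])
E
```

```text
[-9.80710228e-02  3.12669705e-01 -3.14542032e-01  9.42997014e-01
 -9.42275991e-05  2.06509506e-01]
```

Call:
send_rows:
  plan: "0.085 -0.015 0.003 0 0 0 0;0.085 -0.025 0 0 0 0 0;0.085 -0.02 0 0.03 0 0 0;0 -0.02 -0.02 0.04 0 0 -0.142;0 -0.02 -0.02 0 0 0 -0.142;0 0 -0.03 0 0 0 -0.142;0 0 -0.03 0 0 0 -0.142;0 0 -0.03 0 0 0 -0.142;0 0.02 -0.027 0 0 0 -0.142;0 0.02 0 0 0 0 -0.142"

```text
clock: 11.45
eef_pos: [0.513, -0.2136, 0.0944]
orientation: [-0.561, 0.562, -0.429, 0.431]
wrist_force: [0.5, 0.7, 0.3]
width: 0.0002
```

Call:
send_rows:
  plan: "0 0.02 0 0 0 0 -0.142;0 0.02 0 0 0 0 -0.142;0 0 0 0 0 0 -0.142;0 0 0 0 0 0 -0.142;0 0 0 0 0 0 0"

```text
clock: 11.95
eef_pos: [0.5527, -0.2104, 0.0939]
orientation: [-0.421, 0.421, -0.568, 0.568]
wrist_force: [1.0, -0.3, -0.1]
width: 0.0001
```

```bash
python3 - <<'E'
from h import *
o,R=tool(); print(o["joints"],o["eef_pos"],np.degrees(np.arctan2(R[1,2],R[0,2])),o["wrist_force"])
p,d=read_camera("top"); crop(p,240,120,430,270,4,"top10.png"); rack(p,Cam("top"))
p,d=read_camera("side"); crop(p,245,150,435,340,4,"side10.png")
E
```

```text
[-3.63691642e-01  2.91932592e-01 -1.79080561e-01  1.09937692e+00
 -2.61080447e-04  1.50169465e+00] [ 0.55269989 -0.21044775  0.09391402] -16.878761622012473 [ 1.00277243 -0.27802935 -0.11981049]
rack world c [ 0.5978 -0.0638] yaw -0.3039 L 0.2588 | bay c [-0.0553 -0.0591] th 0.3939
 A bay [-0.0054  0.0609] B bay [-0.1052 -0.1792]  n.dist post 0.0290 u.dist -0.1603
```

View pics/top10.png

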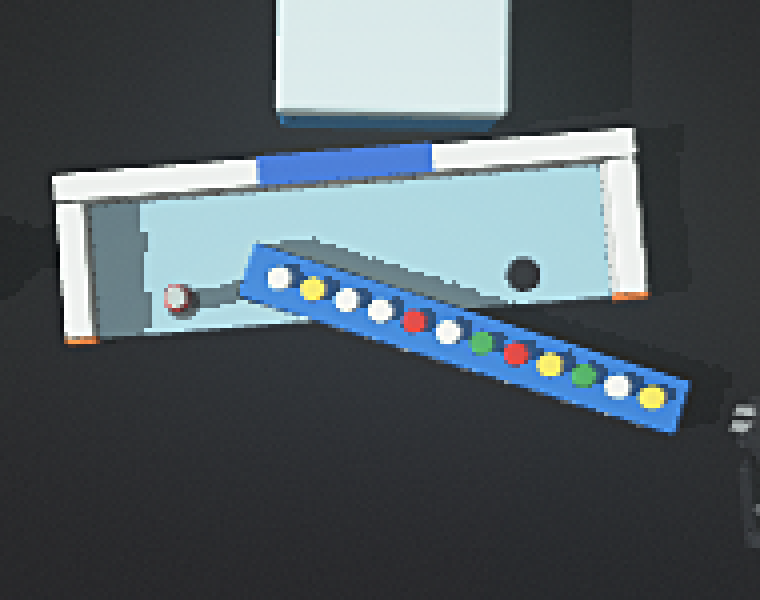

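View pics/side10.png

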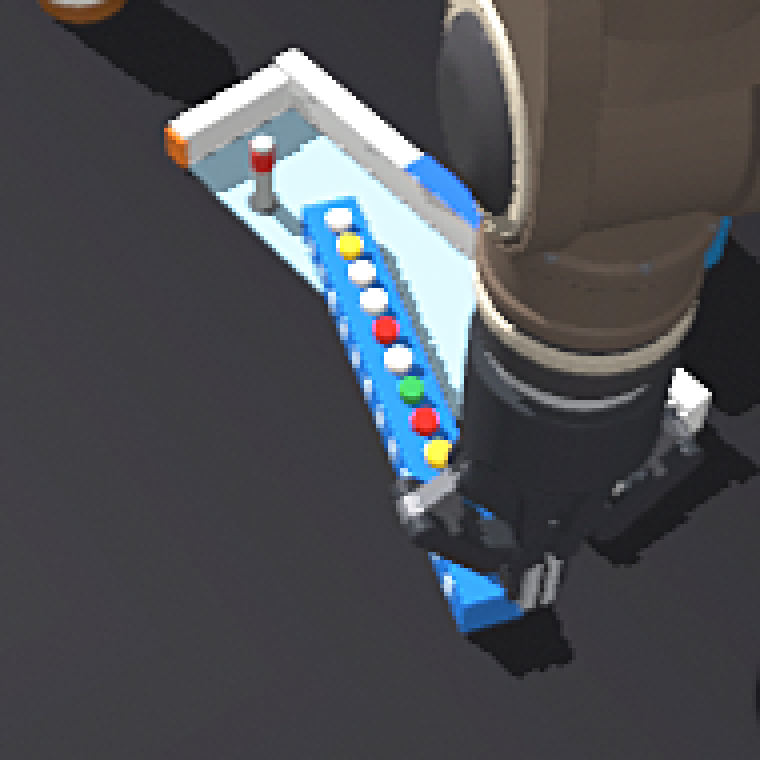

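Call:
send_rows:
  plan: "0 0 0 -0.02 0 0 -0.009;0 0 0 -0.025 0 0 0;0 0 0 -0.015 0 0 0;0 0 0 -0.005 0 0 0;0 0 0 -0.001 0 0 0;0 0.0012 0.0038 0 0 0 0;0 0.0012 0.0038 0 0 0 0;0 0.0012 0.0038 0 0 0 0;0 0.0012 0.0038 0 0 0 0;0 0.0012 0.0038 0 0 0 0"

```text
clock: 13.05
eef_pos: [0.5586, -0.1912, 0.0287]
orientation: [-0.419, 0.419, -0.569, 0.57]
wrist_force: [-0.5, -1.9, 1.6]
width: -0.0
```

Call:
send_rows:
  plan: "0 0.0012 0.0038 0 0 0 0;0 0.0012 0.0038 0 0 0 0;0 0.0012 0.0038 0 0 0 0;0 0.0012 0.0038 0 0 0 0;0 0.0012 0.0038 0 0 0 0;0 0.0012 0.0038 0 0 0 0;0 0.0012 0.0038 0 0 0 0;0 0.0012 0.0038 0 0 0 0"

```text
clock: 13.85
eef_pos: [0.5679, -0.1605, 0.0281]
orientation: [0.419, -0.419, 0.57, -0.57]
wrist_force: [-1.0, -1.6, 2.2]
width: -0.0001
```

```bash
python3 - <<'E'
from h import *
o,R=tool(); print(o["eef_pos"],np.degrees(np.arctan2(R[1,2],R[0,2])),o["wrist_force"])
p,d=read_camera("top"); crop(p,240,120,430,270,4,"top11.png")
E
```

```text
[ 0.56793744 -0.16048692  0.02806381] -17.358767130913733 [-0.9889709  -1.59353338  2.18791339]
```

View pics/top11.png

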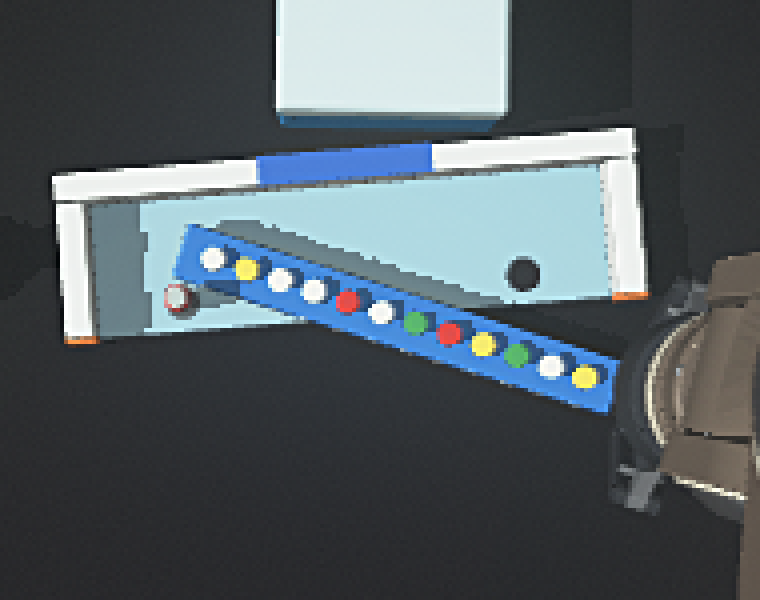

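Call:
send_rows:
  plan: "0 0.0012 0.0038 0 0 0 0;0 0.0012 0.0038 0 0 0 0;0 0.0012 0.0038 0 0 0 0;0 0.0012 0.0038 0 0 0 0;0 0.0012 0.0038 0 0 0 0;0 0.0012 0.0038 0 0 0 0;0 0.0012 0.0038 0 0 0 0;0 0 0 0 0 0 0"

```text
clock: 14.7
eef_pos: [0.5764, -0.1334, 0.028]
orientation: [0.419, -0.419, 0.57, -0.569]
wrist_force: [0.0, 0.2, 0.5]
width: -0.0
```

```bash
python3 - <<'E'
from h import *
o,R=tool(); print(o["eef_pos"],np.degrees(np.arctan2(R[1,2],R[0,2])),o["wrist_force"])
p,d=read_camera("top"); crop(p,240,120,430,270,4,"top12.png"); rack(p,Cam("top"))
E
```

```text
[ 0.57643177 -0.13344471  0.02800286] -17.318229812743834 [0.0409082  0.15284493 0.45726225]
rack world c [0.6178 0.0018] yaw -0.3016 L 0.2585 | bay c [-0.0294  0.0045] th 0.3916
 A bay [0.0202 0.1246] B bay [-0.0791 -0.1157]  n.dist post 0.0282 u.dist -0.0917
```

View pics/top12.png

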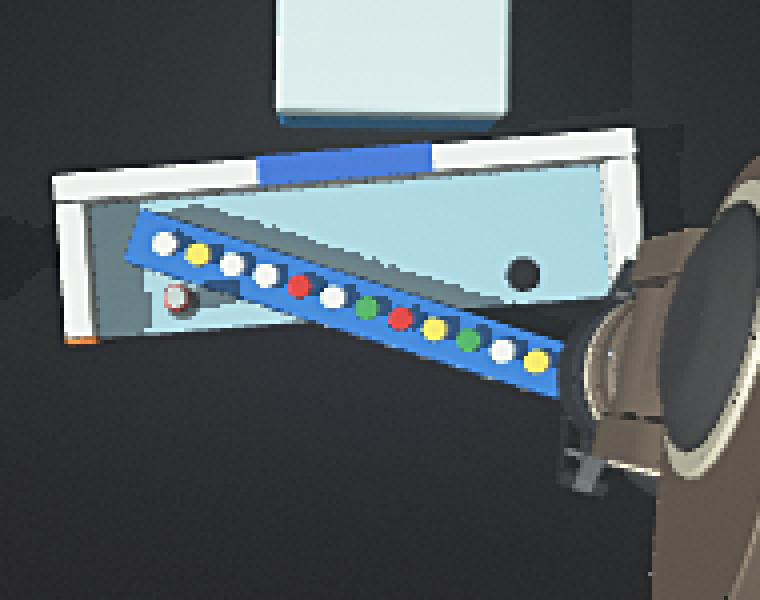

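Call:
send_rows:
  plan: "0 -0.004 -0.012 0 0 0 0;0 -0.005 -0.015 0.01 0 0 0;0 -0.03 0 0.03 0 0 0.143;0.085 -0.03 0 0.03 0 0 0.143;0.085 -0.02 0.02 0 0 0 0.143;0.085 0 0.02 0 0 0 0.143;0.085 0 0.02 0 0 0 0.143;0.085 0 0.02 0 0 0 0.143;0.085 0.01 0.02 0 0 0 0.143;0.085 0.02 0.02 0 0 0 0.143"

```text
clock: 15.75
eef_pos: [0.5165, -0.0419, 0.0992]
orientation: [-0.661, 0.661, -0.251, 0.251]
wrist_force: [0.2, 0.0, 1.3]
width: 0.085
```

Call:
send_rows:
  plan: "0.085 0.02 0.004 0 0 0 0.143;0.085 0.012 0 0 0 0 0.143;0.085 0 0 0 0 0 0.141;0.085 0 0 0 0 0 0;0.085 0 0 0 0 0 0"

```text
clock: 16.25
eef_pos: [0.549, -0.0382, 0.0985]
orientation: [-0.699, 0.699, -0.108, 0.108]
wrist_force: [0.9, -0.3, 0.2]
width: 0.085
```

```bash
python3 - <<'E'
from h import *
o,R=tool(); print(o["eef_pos"],np.degrees(np.arctan2(R[1,2],R[0,2])),o["wrist_force"],o["width"])
print(b2w((-.0939,-.0284)))
p,d=read_camera("top"); crop(p,240,120,430,270,4,"top13.png"); rack(p,Cam("top"))
E
```

```text
[ 0.54903633 -0.03818673  0.09851639] 72.39609802770148 [ 0.91916056 -0.27978997  0.2068903 ] 0.08499726004675405
[ 0.55653259 -0.03672465]
rack world c [0.6347 0.0555] yaw -0.307 L 0.1457 | bay c [-0.0078  0.0565] th 0.397
 A bay [0.0425 0.1764] B bay [-0.0581 -0.0634]  n.dist post 0.0286 u.dist -0.0352
```

View pics/top13.png

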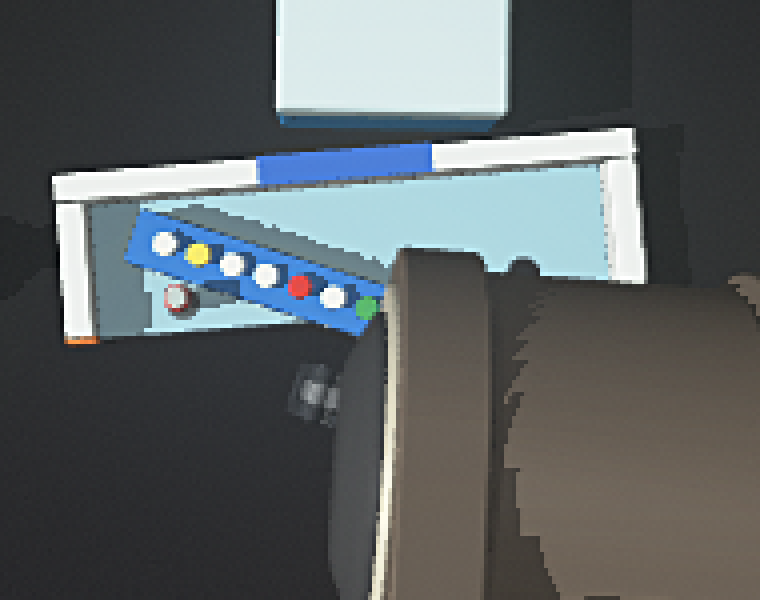

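Call:
send_rows:
  plan: "0.085 0 0 -0.025 0 0 0;0.085 0 0 -0.025 0 0 0;0.085 0 0 -0.015 0 0 0;0.085 0 0 -0.007 0 0 0;0.085 0 0 -0.001 0 0 0;0.085 0.006 -0.002 0 0 0 0;0.085 0.006 -0.002 0 0 0 0;0.085 0.006 -0.001 0 0 0 0;0.085 0.004 -0.001 0 0 0 0;0.085 0 0 0 0 0 0"

```text
clock: 17.3
eef_pos: [0.5722, -0.0434, 0.0253]
orientation: [0.699, -0.699, 0.106, -0.107]
wrist_force: [-0.1, -0.6, -0.1]
width: 0.0849
```

Call:
send_rows:
  plan: "0.085 0.003 -0.001 0 0 0 0.016;0.085 0.003 -0.001 0 0 0 0.016;0.085 0.003 -0.001 0 0 0 0.016;0.085 0.003 -0.001 0 0 0 0.016;0.085 0.003 -0.001 0 0 0 0.016;0.085 0.003 -0.001 0 0 0 0.016;0.085 0.003 -0.001 0 0 0 0.016;0.085 0.003 -0.001 0 0 0 0.016"

```text
clock: 18.1
eef_pos: [0.5954, -0.0513, 0.025]
orientation: [0.704, -0.704, 0.061, -0.061]
wrist_force: [-0.9, 0.3, 0.4]
width: 0.0851
```

```bash
python3 - <<'E'
from h import *
o,R=tool(); print(o["eef_pos"],np.degrees(np.arctan2(R[1,2],R[0,2])),o["wrist_force"],o["width"],w2b(o["eef_pos"]))
p,d=read_camera("top"); crop(p,240,120,430,270,4,"top14.png"); rack(p,Cam("top"))
p,d=read_camera("side"); crop(p,245,150,435,340,4,"side14.png")
E
```

```text
[ 0.59544865 -0.05128131  0.0250306 ] 80.06574222855485 [-0.92645828  0.34169579  0.36763238] 0.0850540829178398 [-0.05644977 -0.04639546]
rack world c [0.6406 0.0575] yaw -0.1745 L 0.1415 | bay c [-0.0017  0.0579] th 0.2645
 A bay [0.0323 0.1834] B bay [-0.0356 -0.0676]  n.dist post 0.0292 u.dist -0.0357
```

View pics/top14.png

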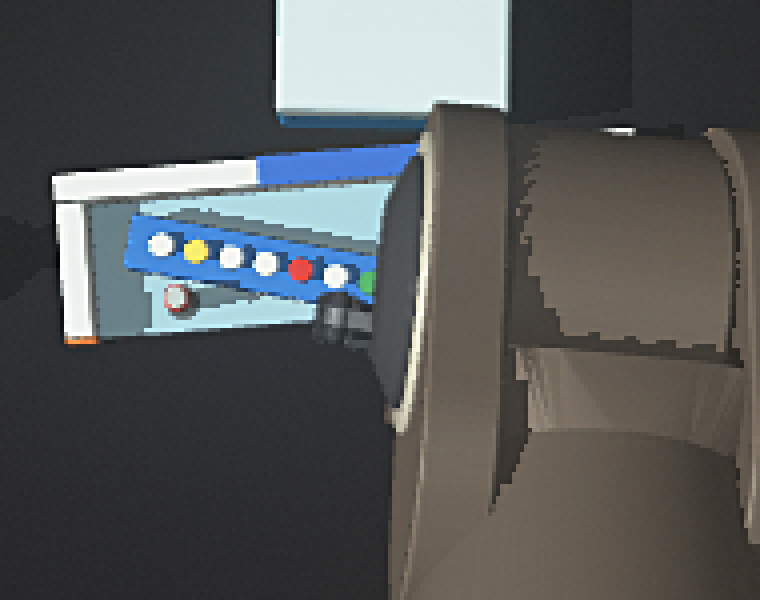

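View pics/side14.png

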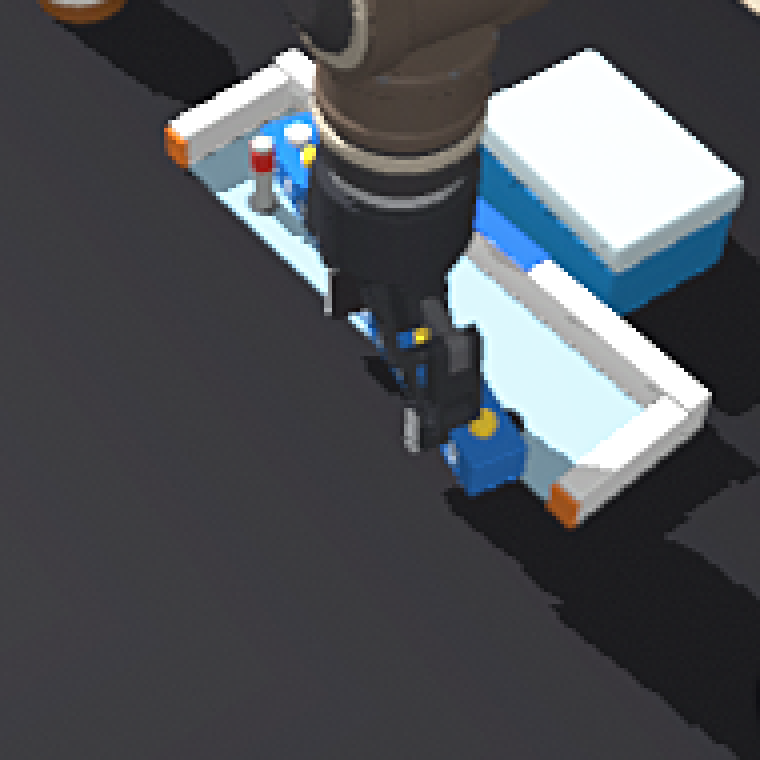

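Call:
send_rows:
  plan: "0.085 0.0032 -0.0006 0 0 0 0.0165;0.085 0.0032 -0.0006 0 0 0 0.0165;0.085 0.0032 -0.0006 0 0 0 0.0165;0.085 0.0032 -0.0006 0 0 0 0.0165;0.085 0.0032 -0.0006 0 0 0 0.0165;0.085 0.0032 -0.0006 0 0 0 0.0165;0.085 0.0032 -0.0006 0 0 0 0.0165;0.085 0.0032 -0.0006 0 0 0 0.0165"

```text
clock: 19.0
eef_pos: [0.6211, -0.0561, 0.025]
orientation: [0.707, -0.707, 0.015, -0.015]
wrist_force: [-0.8, -0.1, -1.2]
width: 0.0847
```

Call:
send_rows:
  plan: "0.085 0.0032 -0.0005 0 0 0 0.0165;0.085 0.0032 -0.0005 0 0 0 0.0165;0.085 0.0032 -0.0005 0 0 0 0.0165;0.085 0.0032 -0.0005 0 0 0 0.0165;0.085 0.0032 -0.0005 0 0 0 0.0165;0.085 0.0032 -0.0005 0 0 0 0.0165"

```text
clock: 19.6
eef_pos: [0.6403, -0.0591, 0.0251]
orientation: [0.707, -0.707, -0.02, 0.02]
wrist_force: [-1.7, -0.1, -0.4]
width: 0.0853
```

```bash
python3 - <<'E'
from h import *
o,R=tool(); print(o["eef_pos"],np.degrees(np.arctan2(R[1,2],R[0,2])),o["wrist_force"],o["width"],w2b(o["eef_pos"]))
p,d=read_camera("top"); crop(p,240,120,430,270,4,"top15.png"); rack(p,Cam("top"))
p,d=read_camera("side"); crop(p,245,150,435,340,4,"side15.png")
E
```

```text
[ 0.64032224 -0.05905618  0.02506624] 93.29840396273002 [-1.66040785 -0.07261263 -0.40607331] 0.08525195342997918 [-0.0124566  -0.05817204]
rack world c [0.66   0.0495] yaw 0.0589 L 0.1573 | bay c [0.0169 0.0481] th 0.0311
 A bay [0.021  0.1781] B bay [ 0.0129 -0.0818]  n.dist post 0.0390 u.dist -0.0507
```

View pics/top15.png

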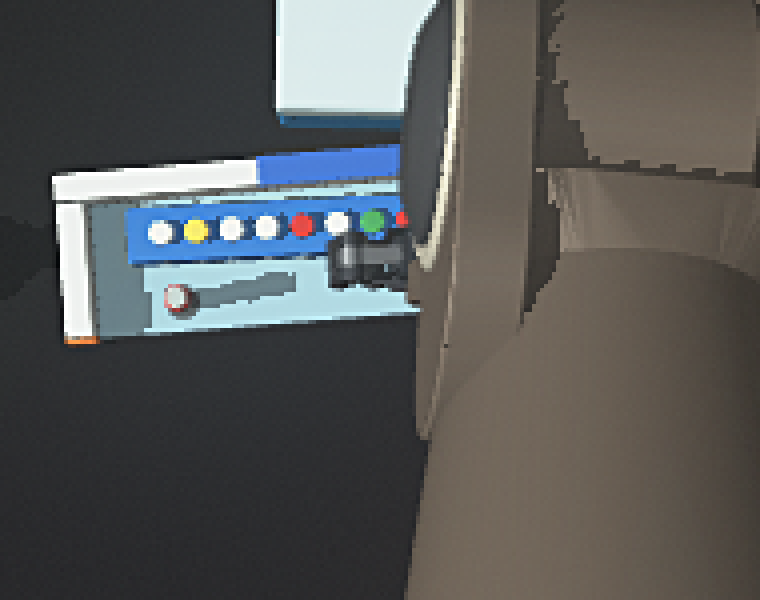

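View pics/side15.png

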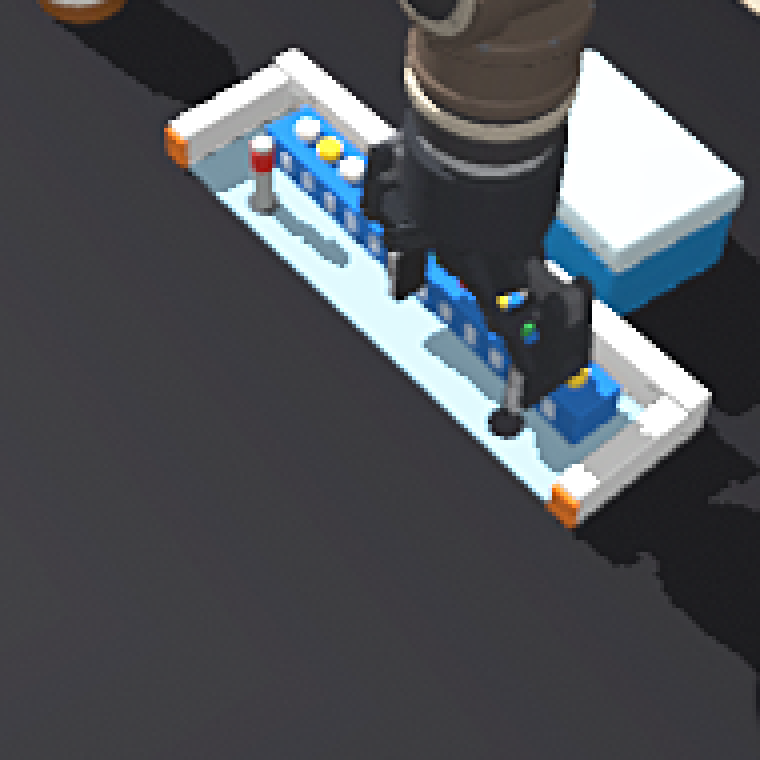

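Call:
send_rows:
  plan: "0.085 -0.006 0 0 0 0 0;0.085 -0.006 0 0 0 0 0.016;0.085 -0.001 0.013 0 0 0 0.017;0.085 -0.001 0.013 0 0 0 0;0.085 -0.001 0.013 0 0 0 0;0.085 -0.001 0.011 0 0 0 0;0.085 0 0 0 0 0 0;0.085 0.003 0 0 0 0 0;0.085 0.003 0 0 0 0 0;0.085 0.003 0 0 0 0 0"

```text
clock: 20.7
eef_pos: [0.6335, -0.0095, 0.0251]
orientation: [-0.706, 0.706, 0.031, -0.031]
wrist_force: [0.8, -0.6, -0.2]
width: 0.0848
```

Call:
send_rows:
  plan: "0.085 0.002 0 0 0 0 0;0.085 0.002 0 0 0 0 0;0.085 0.002 0 0 0 0 0;0.085 0.002 0 0 0 0 0"

```text
clock: 21.1
eef_pos: [0.6409, -0.0092, 0.025]
orientation: [-0.706, 0.706, 0.031, -0.032]
wrist_force: [-1.7, -0.3, 0.6]
width: 0.0849
```

```bash
python3 - <<'E'
from h import *
o,R=tool(); print(o["eef_pos"],np.degrees(np.arctan2(R[1,2],R[0,2])),o["wrist_force"],w2b(o["eef_pos"]))
E
```

```text
[ 0.64093174 -0.00922792  0.02495743] 95.09252756531116 [-1.69599206 -0.27578056  0.62456753] [-0.00737107 -0.00860023]
```

Call:
send_rows:
  plan: "0.085 0.0015 0 0 0 0 0;0.085 0.0015 0 0 0 0 0"

```text
clock: 21.3
eef_pos: [0.644, -0.009, 0.025]
orientation: [0.706, -0.706, -0.031, 0.032]
wrist_force: [-1.2, 0.0, 0.4]
width: 0.0851
```

Call:
send_rows:
  plan: "0.085 0.0015 0 0 0 0 0"

```text
clock: 21.4
eef_pos: [0.6455, -0.009, 0.025]
orientation: [0.706, -0.706, -0.031, 0.032]
wrist_force: [-2.8, -0.5, -0.1]
width: 0.0848
```

Call:
send_rows:
  plan: "0.085 0.001 0 0 0 0 0"

```text
clock: 21.5
eef_pos: [0.6466, -0.009, 0.025]
orientation: [0.706, -0.706, -0.031, 0.032]
wrist_force: [-1.2, 0.2, 0.4]
width: 0.085
```

Still free sliding (~1–3 N); continuing in small steps until the wall pushes back.

Call:
send_rows:
  plan: "0.085 0.001 0 0 0 0 0"

```text
clock: 21.6
eef_pos: [0.6474, -0.0089, 0.025]
orientation: [0.706, -0.706, -0.031, 0.032]
wrist_force: [-2.3, 1.2, 0.3]
width: 0.085
```

Call:
send_rows:
  plan: "0.085 0.001 0 0 0 0 0"

```text
clock: 21.7
eef_pos: [0.6475, -0.0089, 0.0249]
orientation: [0.707, -0.706, -0.031, 0.032]
wrist_force: [-7.4, 1.6, 4.0]
width: 0.085
```

```bash
python3 - <<'E'
from h import *
o,R=tool(); print(o["eef_pos"],o["wrist_force"],w2b(o["eef_pos"]))
p,d=read_camera("top"); crop(p,240,120,430,270,4,"top16.png")
p,d=read_camera("side"); crop(p,245,150,435,300,4,"side16.png")
E
```

```text
[ 0.64752581 -0.00894186  0.02488742] [-7.38932719  1.64728053  3.97293045] [-0.00077798 -0.00890799]
```

View pics/top16.png

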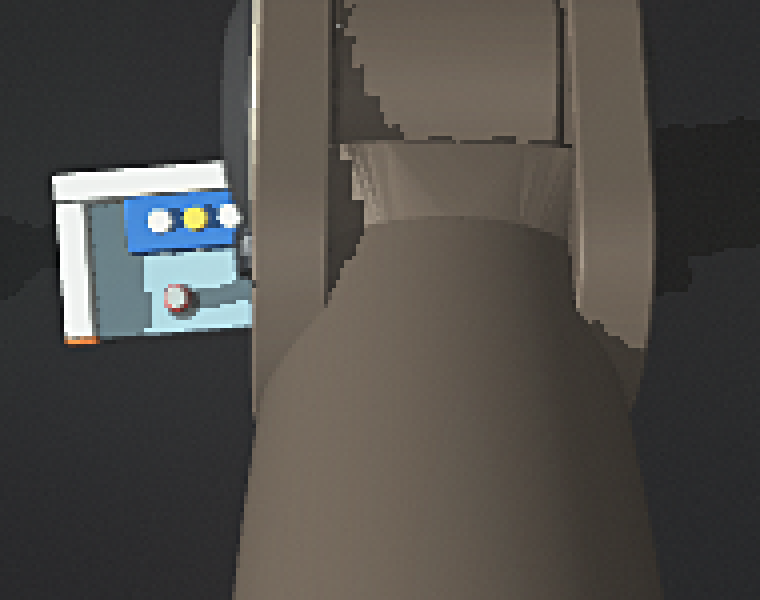

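View pics/side16.png

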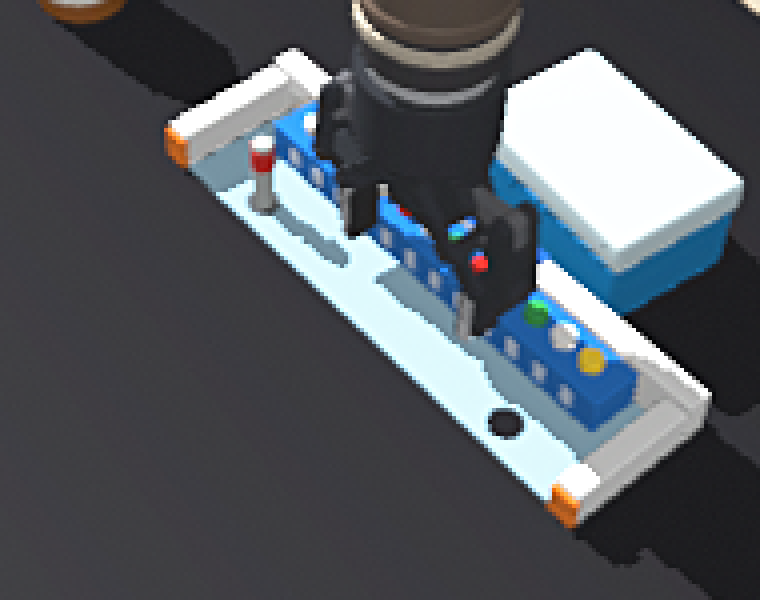

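Call:
send_rows:
  plan: "0.085 0.0005 0 0 0 0 0;0.085 0 0 0 0 0 0"

```text
clock: 22.0
eef_pos: [0.6475, -0.0089, 0.0249]
orientation: [0.707, -0.706, -0.03, 0.032]
wrist_force: [-6.4, 1.1, 3.1]
width: 0.0852
```

Call:
send_rows:
  plan: "0.085 0.0005 0 0 0 0 0;0.085 0 0 0 0 0 0;0.085 0 0 0 0 0 0"

```text
clock: 22.3
eef_pos: [0.6475, -0.0089, 0.0249]
orientation: [0.707, -0.706, -0.03, 0.033]
wrist_force: [-8.3, 0.6, 4.8]
width: 0.0848
```

Call:
send_rows:
  plan: "0.085 -0.003 0 0 0 0 0;0.085 -0.015 -0.001 0 0 0 0;0.085 -0.03 -0.003 0 0 0 0;0.085 -0.03 0 0.03 0 0 0;0.085 -0.05 0 0.05 0 0 0;0.085 -0.05 0 0.05 0 0 0;0.085 -0.05 0 0.03 0 0 0;0.085 -0.04 0 0 0 0 0;0.085 0 0 0 0 0 0"

```text
clock: 23.2
eef_pos: [0.4147, -0.013, 0.1528]
orientation: [-0.706, 0.706, 0.032, -0.031]
wrist_force: [0.1, -0.5, -0.2]
width: 0.0849
```

```bash
python3 - <<'E'
from h import *
o,R=tool(); print(o["eef_pos"],o["wrist_force"])
p,d=read_camera("top"); crop(p,240,100,430,250,4,"top17.png")
m=rack(p,Cam("top"))
p,d=read_camera("side"); crop(p,245,150,435,300,4,"side17.png")
E
```

```text
[ 0.41466221 -0.013007    0.1528033 ] [ 0.07276817 -0.48103313 -0.15556441]
rack world c [ 6.725e-01 -2.000e-04] yaw 0.0863 L 0.2582 | bay c [ 0.0249 -0.0025] th 0.0037
 A bay [0.0253 0.1275] B bay [ 0.0244 -0.1325]  n.dist post 0.0457 u.dist -0.1023
```

View pics/top17.png

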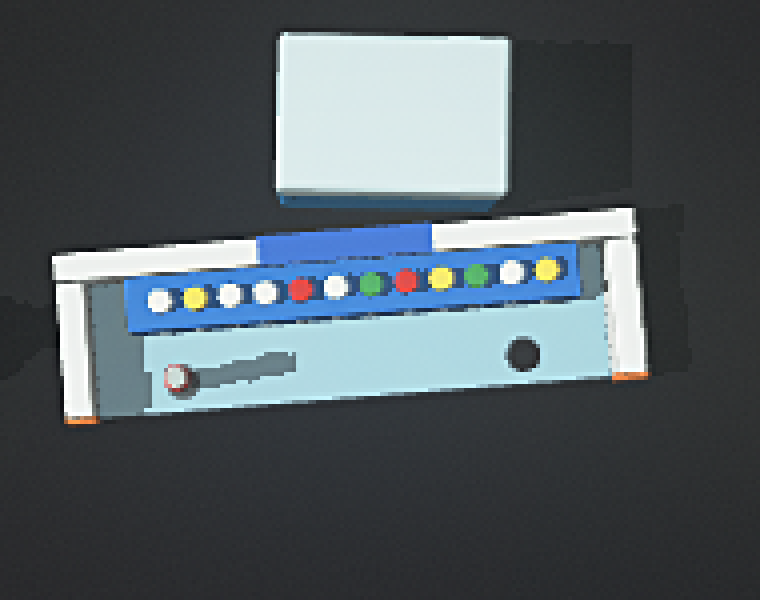

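View pics/side17.png

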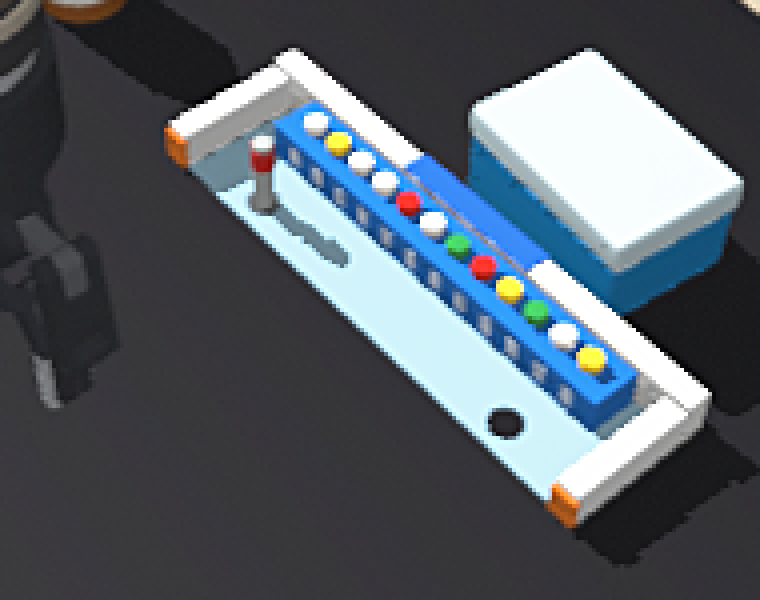

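```bash
python3 - <<'E'
from h import *
p,d=read_camera("top"); C=Cam("top"); g=p.astype(float)
b=g[:,:,2]-g[:,:,0]   # blue-red: rack high, floor lowish
# rear (robot-side) rack edge and wall outer edge, subpixel by half-level crossing per column
def cross(col,r0,r1,ch,lev):
    v=ch[r0:r1,col]
    s=np.nonzero((v[:-1]-lev)*(v[1:]-lev)<0)[0]
    return None if len(s)==0 else [r0+i+(lev-v[i])/(v[i+1]-v[i]) for i in s]
R=[];W=[]
red=g[:,:,0]
for c in range(276,380):
    pr=180-(c-276)*0.082
    t=cross(c,int(pr-4),int(pr+7),b,90)
    if t: R.append((c,t[-1]))
for c in list(range(256,300))+list(range(352,396)):
    e=163-(c-254)*0.083
    t=cross(c,int(e-7),int(e+5),red,130)
    if t: W.append((c,t[0]))
for nm,L,z in(("rack",R,.026),("wall",W,.03)):
    P=C.ray(np.array(L),z)[:,:2]
    k=np.ones(len(P),bool)
    for _ in range(4):
        f=np.polyfit(P[k,1],P[k,0],1); r=P[:,0]-np.polyval(f,P[:,1]); k=abs(r)<max(.0012,2*r[k].std())
    print(nm,k.sum(),"yaw %.4f"%np.arctan(-f[0]),"x(y=0) %.4f"%f[1],"rms %.4f"%r[k].std())
E
```

```text
rack 104 yaw 0.0881 x(y=0) 0.6571 rms 0.0004
wall 74 yaw 0.0878 x(y=0) 0.7047 rms 0.0004
```

```bash
python3 - <<'E'
from plant import *
print(hand_in(), observe()["clock"])
E
```

```text
the job is handed in; nothing more can be done
the job is handed in; nothing more can be done
```

The rack is home along the bay's back wall and the job is handed in, at about 23 s of the 70 s allowed. `hand_in()` reports no verdict, so what follows rests on my own checks.

**What I did, pushing only:**
1. Pushed the rack's +y end so it slid clear of the post.
2. Angled it in with the open fingers pushing on its long side.
3. Slid it lengthwise so the +y end went in behind the post.
4. Swung the other end in.
5. Pressed it gently home at its middle. The wall pushed back with about 8 N; free sliding had taken 1 to 3 N.

**Last checks:**
- **Flush:** fitted edge lines put the rack at yaw 0.0881 rad and the back wall at 0.0878 rad. The rack's robot-side edge is about 47.5 mm from the wall's outer face, against 48 mm nominal, so it is flush within what the camera can resolve.
- **Position:** a coarser outline fit puts the rack at x = 24.9 mm and y = -2.5 mm in the bay frame, against a home x of 24.5 mm. That fit gave 0.0037 rad of tilt, which the finer edge fit did not confirm.
- **Bystanders:** the tip box has not moved in the final pictures. I did not measure the bottle or the dishes again; the arm kept well clear of both.
- **Robot:** the gripper is open and well clear, at z = 0.15 m, with no contact force.

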